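# Pop the fuse-box hatch and reset the tripped breaker

## Robot

A 6-joint arm with a two-finger parallel gripper is mounted at the origin on a cart in front of the work surface, level with it; the furniture and walls round the work are solid. World frame = base frame: x ahead of the robot, y to its left, z up, the work surface at z = 0. Lengths are in m, angles in degrees, forces in N, time in s.
With the tool pointing down it reaches from about 0.225 to 0.725 m from the base axis. Payload 3.1 kg.
Tool frame: the origin (TCP) lies midway between the tips of the shut fingers; the grasp point (between the pads) lies 19 mm behind it; z points along the fingers, y is the direction in which the jaws open and shut (so a half turn about z gives the same grasp; the last joint's range is limited). The gripper opens to 85 mm and grips with 20 to 120 N. Pads are 22 mm wide; open, the fingers measure 114 mm over their backs; the gripper's body (76 mm by 85 mm) begins 54 mm behind the grasp point. The pads swing forward as they close: fully open they stand 13 mm farther back than shut.
Start: joints at [-7.322, 2.75, 5.684, 92.934, 0, 82.678], TCP at [0.525, -0, 0.231] pointing down, gripper open.
Joint ranges: [-166.93, 166.93], [-56.73, 111.36], [-69.38, 81.34], [-121.58, 131.49], [-85.45, 84.26], [-180, 180]. Speed limits (degrees/s): [159.86, 159.86, 180, 180, 180, 180].

## Interface

Orientations are given as a 3x3 rotation matrix whose columns are the frame's x, y, z axes.
In Python, from rig import arm, get_obs, camera, get_calibration, job gives the robot as it stands. Calls block until the motion is done:
- arm.goto(position, orientation): joint-space move of the TCP to a pose.
- arm.move_linear(position, velocity=0.15, frame=None): straight line of the TCP; frame=None keeps the orientation; velocity is the mean speed in m/s.
- arm.goto_joints(angles): joint-space move.
- arm.grip(opening, squeeze=None): finger opening in m; squeeze is the grip in N (None keeps the last); returns when the fingers have stopped.
- arm.wait(seconds).
- arm.inverse_kinematics(position, orientation): joint angles nearest the present ones, or None.
- get_obs(): the state.
- camera(name): name is "scene" or "side" or "wrist"; returns (picture, depth): 400x640x3 uint8, red, green, blue; 400x640 float32, m along the optical axis (not along the pixel's ray), 0 where there is no reading.
- get_calibration(name): a dict with "fx", "fy", "cx", "cy" (pixels), "position" and "rotation" of the camera in the world. Camera axes: x right, y down, z forward; pixel columns grow to the right and rows downward; lengths in m; the calibration is good to about 2 mm. A picture is of the moment at which its call begins: read the wrist's pose just before it. get_calibration takes no time and is no camera call; for the wrist camera it gives the pose at the moment of the call.
A pose or a line that the arm cannot do raises arm.IKError and nothing moves.
- job.finish_job(): hands the job in, once; it reports no verdict.
The state is a dict: "clock": time; "q": joint angles; "qvel": joint speeds; "tau": joint torques, N m; "eef_pos": TCP position; "tool_rot": TCP orientation; "ft_force": force on the tool from outside, world axes, zero at the start; "ft_torque": the same for the moment, N m; "opening": finger opening in m.
Only numpy, scipy, OpenCV 4.12 (cv2) and the standard library are available. Lean on these libraries where they do the work, as an engineer would, in place of code of your own. Each camera call takes 0.05 s, during which the arm holds its last target.

## Task

The breaker in the wider of the two grey boxes has tripped. Press the round thumb pad on that box's hatch once, all the way in, and let go so that the push-push latch releases and the hatch swings fully open by itself; give it a couple of seconds to see that it stays open, and then, without touching the open hatch, press the white reset button inside fully home with a fingertip and come away. Leave the narrower box shut and do not push about or pick up the loose parts behind the boxes.

Things in the scene. Friction and masses are not known exactly. Their poses are not given: they have to be found in the camera images.
- wide_box: fixed grey steel box, 130 mm (its x) x 150 mm (y) x 60 mm high, the wider of the two; origin: centre of its underside, x from its front to its hinge side, z up. Its top is an aluminium hatch 120 mm wide, flush in a 60 mm high rim; hinge axis along y at x = +50, z = 58 mm, hatch reaching 104 mm forward of it. Inside: black panel 22 mm below the rim, white reset button, two low black fuse caps
- wide_hatch (a joint): hatch angle of the wide box, rad: 0 shut and latched flush, negative pressed in (stop at -0.065), 1.9 fully open, leaning back. Push-push latch: pressing the pad takes about 3 N and releases it about 4 mm down (hard stop at 5 mm); as the finger goes up the sprung hatch follows, swings to 1.9 in about a second and stays. Pushed shut and in again, it latches
- wide_hatch_pad (a point): centre of the round thumb pad's top on the wide box's hatch (28 mm across, 1 mm proud), the place to press down: near the front edge, 82 mm from the hinge, 61 mm above the bench when shut. Moves with the hatch.
- reset_button (a joint): travel of the white round reset button (18 mm across) in the wide box, m: 0 = tripped, standing out; 0.006 = pressed fully home. It is pressed straight down, takes about 3 N, and stays where it is left.
- reset_top (a point): centre of the reset button's top: 51 mm above the bench when tripped (9 mm under the box's rim), 45 mm when home. At x = -25, y = +36 mm in the wide box's frame. Under the hatch until that opens.
- narrow_box: fixed grey box of the same make, 130 x 90 x 60 mm, the narrower one, with a hatch 60 mm wide; origin and axes as for the wide box. To be left shut. (Obstacle for the arm: a pump fixture up to 0.6 m high stands just left of straight ahead, x 0.19 to 0.39, y 0.04 to 0.21 m; pass it with the arm folded up)
- narrow_hatch (a joint): hinge angle of the narrow box's hatch, rad, same latch: shut reads within 0.02 of 0. Must stay shut.
- ball_race: loose steel ball bearing lying flat, 52 mm across, 14 mm high, bystander; origin: centre of its underside
- flange: loose flat dark steel oval flange with two holes, 34 x 60 mm, 11 mm high, bystander; origin: centre of its underside
- nut: loose dark hexagonal nut, 24 mm across, 14 mm high, bystander; origin: centre of its underside
- wide_hatch_pin (a joint): hidden pin of the wide box's push-push latch, sliding sideways under the hatch, m: 0 in the catch (latched); goes to positive when the pad is pressed, to about -0.007 as the hatch opens. Not handled

How it is judged (in metres and radians):
On the way, in this order (a step that is already met when the one before it is completed fails the run):
1. the wide box's hatch is popped and stands open by itself, untouched, for a second (value of joint wide_hatch above 1.6 rad and contact force between the fingers and wide_hatch below 0.2 N), for 1 s.
2. the reset button is pressed home (value of joint reset_button above 0.005 m), for 0.1 s.
At the end, for the whole second after the job is handed in: the wide box's hatch stands open (more than 1.6 rad), its reset button is home (at least 4.5 of 6 mm), the narrow box's hatch is shut, and the three loose parts are within 30 mm of where they lay (value of joint wide_hatch above 1.6 rad and value of joint reset_button above 0.0045 m and value of joint narrow_hatch between -0.02 and 0.05 rad and distance of each of ball_race, flange, nut from where it was at the start of the episode below 0.03 m); the robot touches nothing.
It fails at once if the hatch is pushed shut and pressed in a second time (value of joint wide_hatch below -0.005 rad and value of joint wide_hatch_pin below -0.002 m).
It fails at once if the narrow box's hatch is popped open (value of joint narrow_hatch above 0.1 rad).
It fails at once if the hatch is touched again once it is well open: pushed back, pulled or lifted (value of joint wide_hatch above 1.1 rad and contact force between any of the fingers, the arm and wide_hatch above 2 N).
It fails at once if a loose part is picked up (height (world z) of any of ball_race, flange, nut above 0.02 m).
It fails at once if a loose part is pushed away (distance of any of ball_race, flange, nut from where it was at the start of the episode above 0.03 m).
It also fails if it takes over 58 s, if anything falls off the work surface, if the arm or the gripper's body presses on something with over 40 N, if the wrist force passes 120 N, or if a joint passes its speed limit or range.

## Working session

There is one attempt and no reset: what is moved stays moved. The work goes in short steps, each a Python script; the robot and the scene stay as the last script left them, time stands still between calls to the robot, and variables do not carry over. Pictures are saved under pics/ and viewed, and the job is handed in when it is done.

```bash
ls; mkdir -p pics
python3 - <<'E'
from rig import arm, get_obs, camera, get_calibration, job
import cv2, numpy as np
print(get_obs())
for n in ("scene","side","wrist"):
    c=get_calibration(n); p,d=camera(n)
    cv2.imwrite(f"pics/{n}0.png",p[:,:,::-1]); np.savez(f"pics/{n}0.npz",p=p,d=d,**c)
    print(n,c)
E
```

```text
pics
{'clock': 0.0, 'q': array([-7.31982708e+00,  2.79621962e+00,  5.59137948e+00,  9.29334340e+01,
        3.50385757e-04,  8.26753754e+01]), 'qvel': array([ 0.03718073, -0.01254058, -0.05242575, -0.06410616,  0.04484604,
       -0.0193803 ]), 'tau': array([ 2.96208136e-04, -3.38780022e+01,  3.20016932e+01,  2.03766406e-02,
       -2.11149008e-04,  6.20949692e-06]), 'eef_pos': array([5.24389593e-01, 9.13250484e-05, 2.30084919e-01]), 'tool_rot': array([[-8.33505324e-05,  9.99997134e-01, -2.39289071e-03],
       [ 9.99999947e-01,  8.41010448e-05,  3.13543683e-04],
       [ 3.13744029e-04, -2.39286445e-03, -9.99997088e-01]]), 'ft_force': array([ 0.46810725, -0.32647077,  0.02093076]), 'ft_torque': array([ 0.0098735 , -0.00735448, -0.02110286]), 'opening': 0.08528543218270267}
scene {'fx': 455.64502824526204, 'fy': 455.64502824526204, 'cx': 312.6523421647697, 'cy': 195.75446452735284, 'position': array([ 0.01261063, -0.62646112,  0.65962476]), 'rotation': array([[ 0.57921088, -0.55492439,  0.59713791],
       [-0.81513021, -0.40217994,  0.41691011],
       [ 0.0088033 , -0.72822402, -0.68528263]])}
side {'fx': 416.71793418982764, 'fy': 416.71793418982764, 'cx': 314.70425134468496, 'cy': 202.22077821318052, 'position': array([-0.05307962, -0.24260472,  0.67932411]), 'rotation': array([[-0.04898174, -0.71821903,  0.69409093],
       [-0.99869531,  0.02517276, -0.04442974],
       [ 0.0144381 , -0.69536161, -0.71851498]])}
wrist {'fx': 305.14262884099657, 'fy': 305.14262884099657, 'cx': 316.91431765361193, 'cy': 200.45822669669118, 'position': array([0.52362247, 0.0662331 , 0.37350108]), 'rotation': array([[ 9.99998760e-01, -3.95625623e-04, -1.52460134e-03],
       [-7.78574722e-04, -9.65578290e-01, -2.60111435e-01],
       [-1.36921521e-03,  2.60112300e-01, -9.65577401e-01]])}
```

View pics/scene0.png

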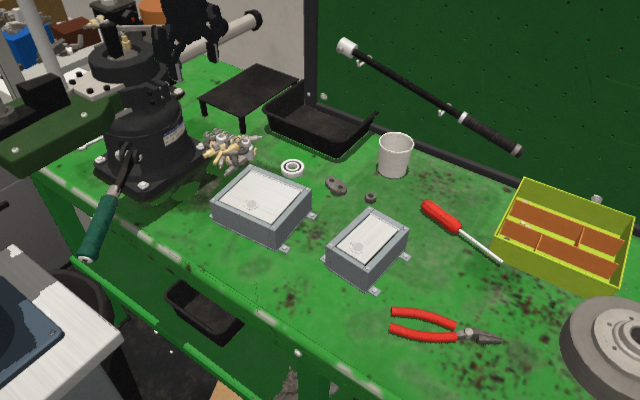

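View pics/side0.png

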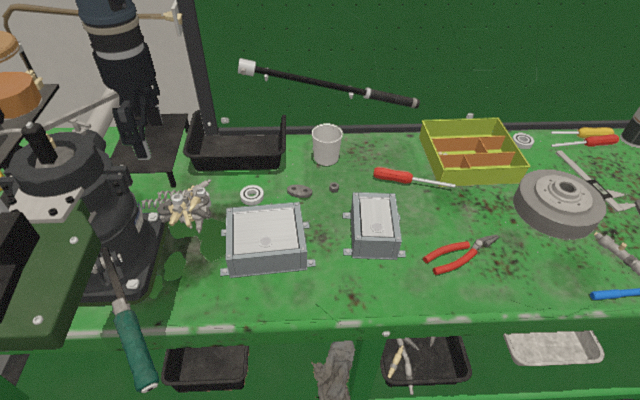

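View pics/wrist0.png

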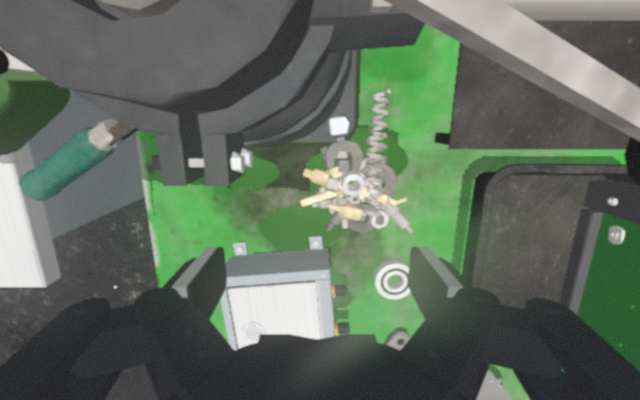

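Run:
```python
import cv2, numpy as np
a=cv2.imread("pics/scene0.png")[150:300,190:430]; b=cv2.imread("pics/side0.png")[170:290,210:410]
cv2.imwrite("pics/zs.png",cv2.resize(a,(800,500),interpolation=cv2.INTER_CUBIC))
cv2.imwrite("pics/zd.png",cv2.resize(b,(800,480),interpolation=cv2.INTER_CUBIC))
```

```text
(no output)
```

View pics/zs.png

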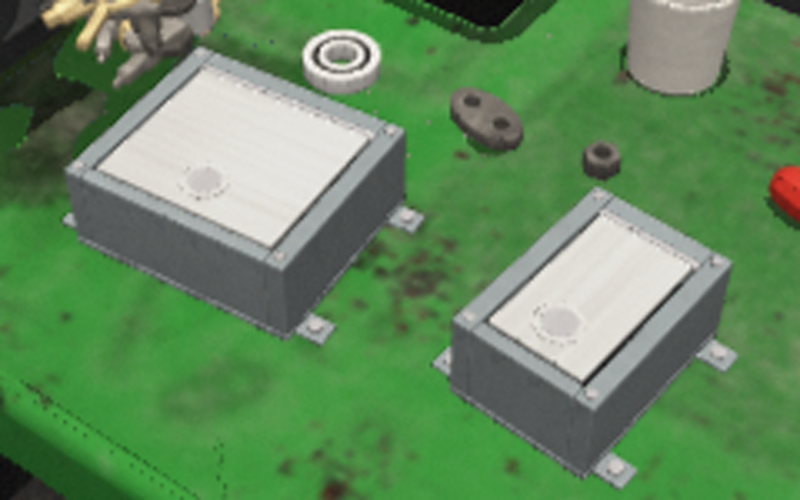

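View pics/zd.png

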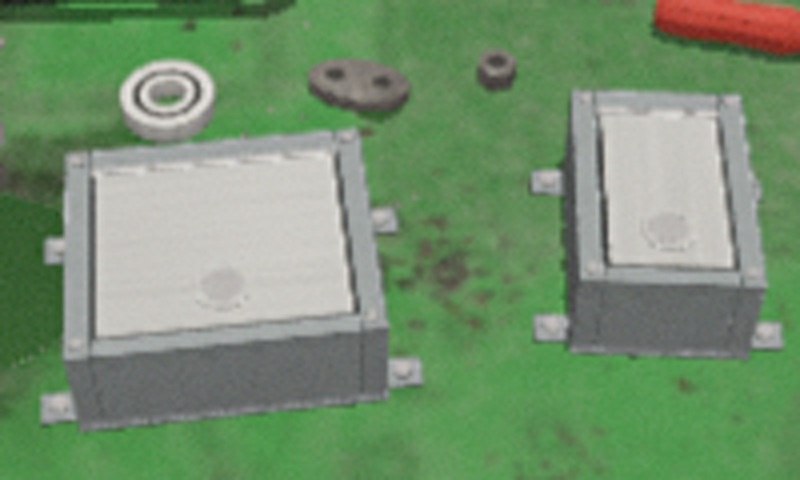

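```bash
cat > h.py <<'E'
import numpy as np
def ray(c,uv,z):
    d=c["rotation"]@np.array([(uv[0]-c["cx"])/c["fx"],(uv[1]-c["cy"])/c["fy"],1.]); p=c["position"]
    return p+d*(z-p[2])/d[2]
E
python3 - <<'E'
from h import *
S=np.load("pics/scene0.npz"); D=np.load("pics/side0.npz")
s=lambda p:(190+p[0]*.3-.35,150+p[1]*.3-.35)
d=lambda p:(210+p[0]/4-.37,170+p[1]/4-.37)
A=[(67,172),(283,265),(406,130),(200,47)]; B=[(64,358),(388,325),(358,131),(66,154)]
def rep(n,P):
    P=np.array(P); e=np.roll(P,-1,0)-P
    c=P[:4].mean(0)
    print(n,P.round(4)[:,:2].tolist(),"len",np.linalg.norm(e,axis=1).round(4),"c",c.round(4),"ang",[round(float(np.degrees(np.arctan2(v[1],v[0]))),1) for v in e])
rep("scene",[ray(S,s([p[0]*1,p[1]*1]) if 0 else (190+p[0]*.3,150+p[1]*.3),.06) for p in A])
rep("side",[ray(D,d(p),.06) for p in B])
# narrow
rep("nscene",[ray(S,(190+p[0]*.3,150+p[1]*.3),.06) for p in [(452,325),(592,410),(732,262),(598,188)]])
rep("nside",[ray(D,d(p),.06) for p in [(570,283),(765,283),(745,96),(572,92)]])
print("pad",ray(S,(190+205*.3,150+181*.3),.061),ray(D,d((222,284)),.061))
for n,p,q in [("race",(341,50),(167,90)),("flange",(486,112),(358,76)),("nut",(602,150),(496,64))]:
    print(n,ray(S,(190+p[0]*.3,150+p[1]*.3),.013),ray(D,d(q),.013))
# depth check
for C in (S,D):
    dd=C["d"]; 
for C,uv in ((S,(251,204)),(D,(265,241))):
    z=C["d"][uv[1]-1:uv[1]+2,uv[0]-1:uv[0]+2].mean(); v=C["rotation"]@(np.array([(uv[0]-C["cx"])/C["fx"],(uv[1]-C["cy"])/C["fy"],1])*z)+C["position"]; print("depth pt",v)
E
```

```text
scene [[0.4083, -0.1141], [0.4243, -0.258], [0.5498, -0.2492], [0.5369, -0.1013]] len [0.1448 0.1258 0.1484 0.1293] c [ 0.4798 -0.1807  0.06  ] ang [-83.6, 4.0, 95.0, -174.3]
side [[0.4069, -0.1118], [0.4201, -0.2597], [0.5459, -0.2487], [0.5348, -0.1002]] len [0.1485 0.1263 0.1489 0.1284] c [ 0.4769 -0.1801  0.06  ] ang [-84.9, 5.0, 94.3, -174.8]
nscene [[0.4426, -0.3546], [0.4379, -0.4405], [0.567, -0.4517], [0.5738, -0.3648]] len [0.0861 0.1295 0.0872 0.1316] c [ 0.5054 -0.4029  0.06  ] ang [-93.1, -4.9, 85.5, 175.6]
nside [[0.4418, -0.3471], [0.4383, -0.4402], [0.5645, -0.4541], [0.5706, -0.3626]] len [0.0932 0.127  0.0917 0.1298] c [ 0.5038 -0.401   0.06  ] ang [-92.1, -6.3, 86.1, 173.1]
pad [ 0.44781567 -0.18290066  0.061     ] [ 0.44651433 -0.18213904  0.061     ]
race [ 0.63099265 -0.13837085  0.013     ] [ 0.6274963  -0.14157567  0.013     ]
flange [ 0.63587008 -0.25113649  0.013     ] [ 0.63522254 -0.25018856  0.013     ]
nut [ 0.64859517 -0.32925069  0.013     ] [ 0.64248384 -0.33025618  0.013     ]
depth pt [ 0.44640862 -0.18311133  0.06301906]
depth pt [ 0.44535495 -0.18195717  0.06133881]
```

```bash
cat >> h.py <<'E'
Y=np.radians(5.0); c_,s_=np.cos(Y),np.sin(Y)
BOX=np.array([0.478,-0.1803]); RB=np.array([[c_,-s_],[s_,c_]])
R=np.array([[-c_,-s_,0],[-s_,c_,0],[0,0,-1.]])   # camera to robot side, jaws along box y
def w(x,y,z): return np.r_[BOX+RB@np.array([x,y]),z]
E
python3 - <<'E'
from h import *
from rig import arm,get_obs
print(np.linalg.det(R))
for p in [w(-32,0,0)*0+w(-.032,0,.13),w(-.032,0,.055),w(-.13,0,.13),w(-.15,0,.2),w(-.025,.036,.1)]:
    q=arm.inverse_kinematics(p,R); q2=arm.inverse_kinematics(p,R@np.diag([-1,-1,1])); print(p.round(4),np.round(q,1) if q is not None else None,np.round(q2,1) if q2 is not None else None)
E
```

```text
1.0
[ 0.4461 -0.1831  0.13  ] [-30.3  -3.6 -12.1  81.4   0.  -35.3] [-30.3  -3.6 -12.1  81.4   0.  144.7]
[ 0.4461 -0.1831  0.055 ] [-30.3  -1.5 -18.8  72.7   0.  -35.3] [-30.3  -1.5 -18.8  72.7   0.  144.7]
[ 0.3485 -0.1916  0.13  ] [-38.5 -16.6 -23.4  83.2   0.  -43.5] [-38.5 -16.6 -23.4  83.2   0.  136.5]
[ 0.3286 -0.1934  0.2   ] [-40.6 -19.2 -17.4  91.8   0.  -45.6] [-40.6 -19.2 -17.4  91.8   0.  134.4]
[ 0.45   -0.1466  0.1   ] [-26.2  -4.3 -16.3  78.    0.  -31.2] [-26.2  -4.3 -16.3  78.    0.  148.8]
```

Run:
```python
from h import *
from rig import arm,get_obs,camera,get_calibration
import cv2
arm.goto(w(-.06,0,.2),R); arm.grip(0.0); arm.wait(.2)
o=get_obs(); print(o["clock"],o["eef_pos"],o["opening"],o["ft_force"],o["q"].round(1))
c=get_calibration("wrist"); p,d=camera("wrist"); cv2.imwrite("pics/wrist1.png",p[:,:,::-1]); np.savez("pics/wrist1.npz",p=p,d=d,**c)
print(c["position"],c["rotation"])
```

```text
2.9333 [ 0.41822914 -0.18551692  0.19999129] 0.00013971084286649364 [-0.73207222 -0.7558799   0.61494751] [-32.3  -7.6  -7.9  89.7   0.  -37.3]
[ 0.3513044  -0.19112546  0.34326503] [[-8.63512011e-02  9.61430003e-01  2.61143292e-01]
 [ 9.96264300e-01  8.30801546e-02  2.35612620e-02]
 [ 9.56679145e-04  2.62202282e-01 -9.65012460e-01]]
```

View pics/wrist1.png

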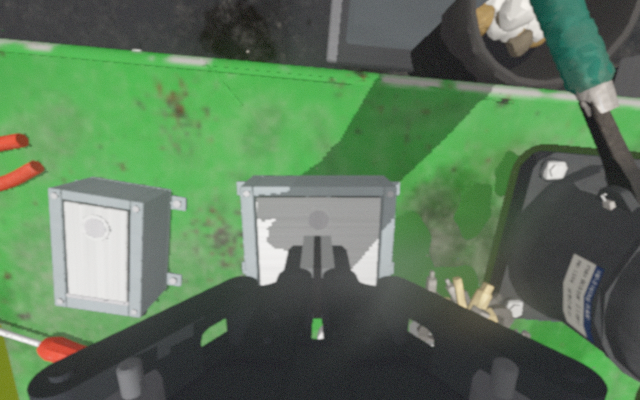

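The wrist view shows the wide box with its pad at (318,220) and front top corners near (244,196) and (395,193). The shut fingertips are just behind the pad.

```bash
python3 - <<'E'
from h import *
C=np.load("pics/wrist1.npz")
print(ray(C,(318,220),.061), "expected",w(-.032,0,.061))
print(ray(C,(244,196),.06),w(-.065,-.075,.06)); print(ray(C,(395,193),.06),w(-.065,.075,.06))
E
python3 - <<'E'
from h import *
from rig import arm,get_obs
arm.goto(w(-.032,0,.085),R); arm.move_linear(w(-.032,0,.066),velocity=.05); arm.wait(.2)
o=get_obs(); f0=o["ft_force"][2]; print(o["clock"],o["eef_pos"],o["ft_force"])
E
```

```text
[ 0.44727855 -0.18147275  0.061     ] expected [ 0.44612177 -0.18308898  0.061     ]
[ 0.42956342 -0.25417911  0.06      ] [ 0.41978403 -0.26067973  0.06      ]
[ 0.41417346 -0.11048582  0.06      ] [ 0.40671066 -0.11125052  0.06      ]
4.2583 [ 0.44633389 -0.18322179  0.06631377] [ 0.2035535   0.94127193 -0.17443632]
```

The pad agrees to 2 mm across three views, so I'm pressing now.

Run:
```python
from h import *
from rig import arm,get_obs
f0=get_obs()["ft_force"][2]
for z in np.arange(.062,.0535,-.001):
    arm.move_linear(w(-.032,0,z),velocity=.02); o=get_obs(); f=o["ft_force"][2]-f0
    print(round(z,4),o["eef_pos"].round(4),round(f,2),round(o["clock"],2))
    if f>9: break
```

```text
0.062 [ 0.4459 -0.183   0.0617] 0.21 4.61
0.061 [ 0.4462 -0.1831  0.0613] 2.58 4.86
0.06 [ 0.4462 -0.1831  0.0601] 2.77 5.11
0.059 [ 0.4461 -0.1831  0.059 ] 3.05 5.36
0.058 [ 0.4461 -0.1831  0.0579] 2.99 5.61
0.057 [ 0.4461 -0.1831  0.0569] 2.67 5.86
0.056 [ 0.4462 -0.1832  0.0562] 4.36 6.11
0.055 [ 0.4462 -0.1832  0.0561] 8.05 6.36
0.054 [ 0.4463 -0.1832  0.056 ] 12.16 6.61
```

Hard stop reached at 5 mm. I'm letting go: up a little, then back towards the robot and clear of the swing.

Run:
```python
from h import *
from rig import arm,get_obs,camera
import cv2
arm.move_linear(w(-.034,0,.066),velocity=.08); o=get_obs(); print(o["ft_force"],o["eef_pos"],o["clock"])
arm.move_linear(w(-.13,0,.11),velocity=.25); o=get_obs(); print(o["ft_force"],o["eef_pos"],o["clock"])
arm.wait(2.5)
for n in("scene","side"):
    p,d=camera(n); cv2.imwrite(f"pics/{n}2.png",p[:,:,::-1])
    q=p[150:300,190:430] if n=="scene" else p[150:290,190:410]
    cv2.imwrite(f"pics/{n}2z.png",cv2.resize(q[:,:,::-1],None,fx=3.3,fy=3.3,interpolation=cv2.INTER_CUBIC))
print(get_obs()["clock"])
```

```text
[0.97789588 0.46567753 1.5511273 ] [ 0.44477185 -0.18369013  0.06652797] 6.9083
[-0.30700798  0.08132087 -0.22390499] [ 0.34902585 -0.19179079  0.10943456] 7.4833
10.0833
```

View pics/scene2z.png

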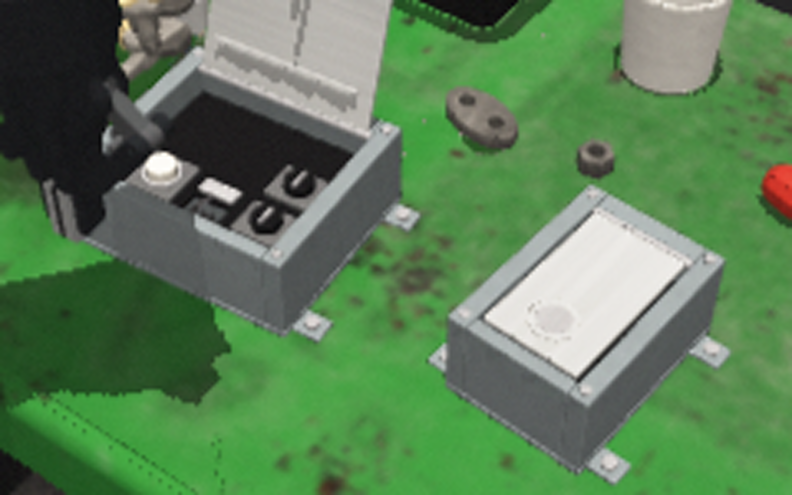

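View pics/side2z.png

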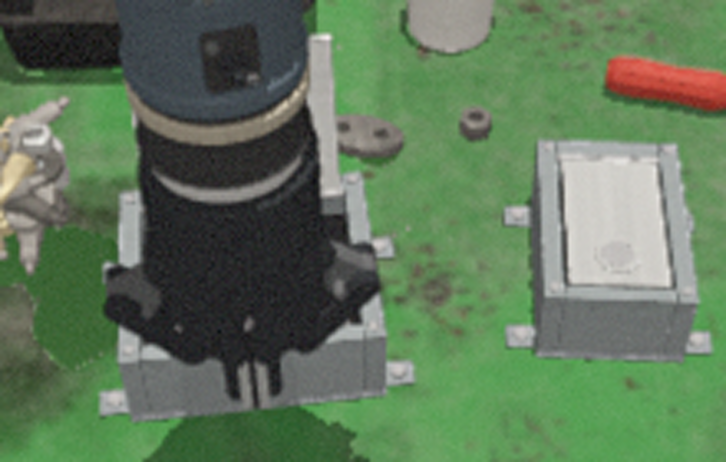

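The hatch stands fully open and the button is visible at about (239,201) in the scene view. The narrow box is shut and the loose parts are unmoved.

Run:
```python
from h import *
from rig import arm,get_obs
import cv2
S=np.load("pics/scene0.npz"); im=cv2.imread("pics/scene2.png")
g=im[190:215,225:252].min(2)>170
n,l,st,ce=cv2.connectedComponentsWithStats(g.astype(np.uint8)); i=1+st[1:,4].argmax(); uv=ce[i]+[225,190]
print(uv,st[i],ray(S,uv,.051),"expected",w(-.025,.036,.051))
p=ray(S,uv,.049); e=w(-.025,.036,.051)
if np.linalg.norm((p-e)[:2])<.006:
    arm.move_linear(w(-.025,.036,.11),velocity=.15); arm.move_linear(w(-.025,.036,.056),velocity=.06); arm.wait(.2)
    o=get_obs(); print(o["clock"],o["eef_pos"],o["ft_force"])
```

```text
[238.54166667 200.34722222] [ 8  6 12 10 72] [ 0.44873021 -0.14816083  0.051     ] expected [ 0.44995753 -0.14661588  0.051     ]
12.225 [ 0.45038445 -0.14680884  0.05657179] [-0.38241874 -0.17202244  0.06999264]
```

Run:
```python
from h import *
from rig import arm,get_obs
f0=get_obs()["ft_force"][2]
for z in np.arange(.052,.0415,-.001):
    arm.move_linear(w(-.025,.036,z),velocity=.02); o=get_obs(); f=o["ft_force"][2]-f0
    print(round(z,4),o["eef_pos"].round(4),round(f,2),round(o["clock"],2))
    if f>11: break
arm.wait(.3); print(get_obs()["eef_pos"],get_obs()["ft_force"])
```

```text
0.052 [ 0.4497 -0.1465  0.0517] -0.04 12.57
0.051 [ 0.4499 -0.1466  0.0509] -0.1 12.82
0.05 [ 0.4501 -0.1467  0.0501] 0.43 13.07
0.049 [ 0.4501 -0.1467  0.0492] 1.66 13.32
0.048 [ 0.4501 -0.1467  0.0481] 2.81 13.57
0.047 [ 0.4501 -0.1467  0.047 ] 1.49 13.82
0.046 [ 0.4501 -0.1467  0.0459] 0.43 14.07
0.045 [ 0.4501 -0.1467  0.0451] 1.91 14.32
0.044 [ 0.4501 -0.1467  0.045 ] 6.0 14.57
0.043 [ 0.4502 -0.1467  0.045 ] 11.61 14.82
[ 0.45014608 -0.14670777  0.0449476 ] [-3.0981204   1.89191973 10.79541831]
```

The button bottomed at 45 mm, which is home. I'm coming straight up, then back clear, and checking.

Run:
```python
from h import *
from rig import arm,get_obs,camera
import cv2
arm.move_linear(w(-.025,.036,.11),velocity=.1); arm.move_linear(w(-.15,.0,.2),velocity=.2); arm.wait(.5)
o=get_obs(); print(o["clock"],o["eef_pos"],o["ft_force"])
for n in("scene","side"):
    p,d=camera(n); cv2.imwrite(f"pics/{n}3.png",p[:,:,::-1])
    q=p[130:300,190:430] if n=="scene" else p[150:290,190:410]
    cv2.imwrite(f"pics/{n}3z.png",cv2.resize(q[:,:,::-1],None,fx=3.3,fy=3.3,interpolation=cv2.INTER_CUBIC))
```

```text
17.3833 [ 0.32865166 -0.19324978  0.19984625] [-0.65231082 -1.33768898  0.39587756]
```

View pics/scene3z.png

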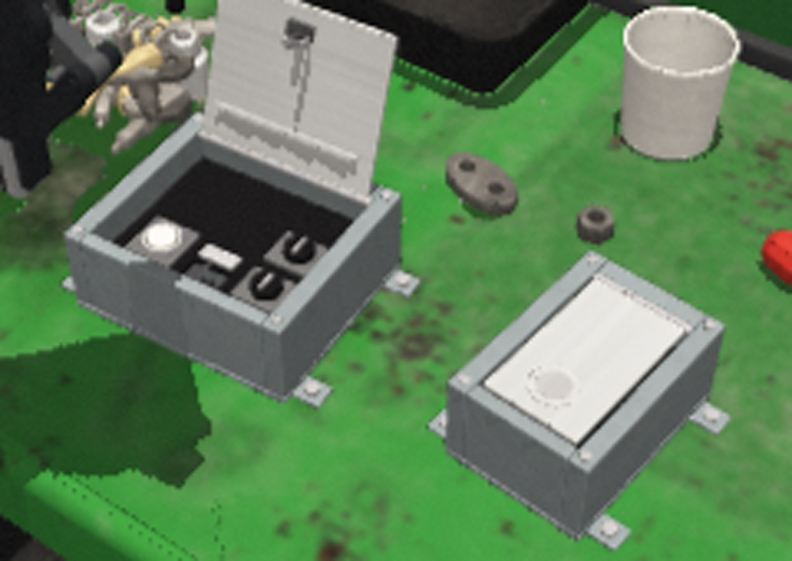

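View pics/side3z.png

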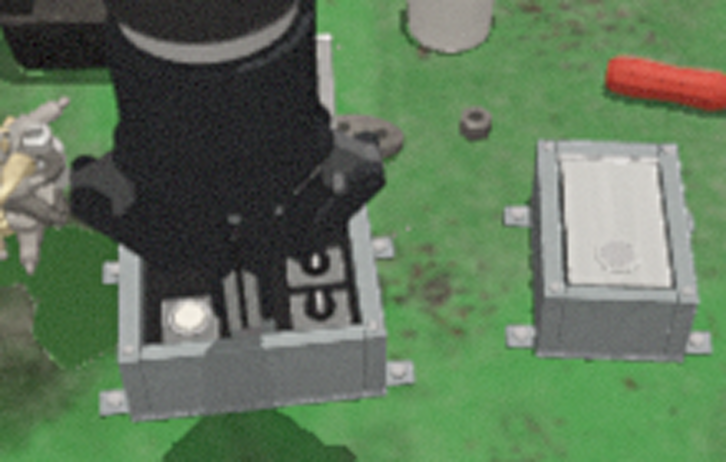

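The hatch is open and the button is down, at (162,238) in the zoomed scene view. The narrow box is shut, the flange and nut haven't moved, and the arm is clear. The bearing is hidden behind the open hatch. Handing in.

Run:
```python
from rig import job
print(job.finish_job())
```

```text
the job is handed in; nothing more can be done
None
```

The job is done and handed in at about 17.5 s of the 58 s allowed; no verdict is reported.

- **Hatch:** I pressed the wide box's thumb pad once. It took about 3 N and met the hard stop 5 mm down. I let go and backed away, and the hatch swung open and was still open in the picture 2.5 s later.
- **Reset button:** I pressed it with the shut fingertips. It bottomed with the top at 45 mm, which is fully home, at about 11 N. I then came straight up and clear of the box.
- **Last checks:** In the final pictures the hatch is still open, the button is down and the narrow box is shut. The flange and nut are where they lay, and the arm is touching nothing.

Two checks fell short:
- **Ball race:** It was hidden behind the open hatch and the arm in the last pictures, so I could not see it directly. The arm never went near it.
- **Wrist camera:** My rough picks of the box corners in that view were 7 to 12 mm off the predicted corners. I put this down to the picks and did not follow it up. The pad position agreed to about 2 mm in all three views, and the button, seen in the scene view only, was about 2 mm from its predicted place.

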